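# Shut and latch the dry case on the parts store bench

## Robot

A 6-joint arm with a two-finger parallel gripper is mounted at the origin on the work surface. World frame = base frame: x ahead of the robot, y to its left, z up, the work surface at z = 0. Lengths are in m, angles in rad, forces in N, time in s.
With the tool pointing down it reaches from about 0.375 to 0.925 m from the base axis. Payload 5.7 kg.
Tool frame: the origin (TCP) lies midway between the tips of the shut fingers; the grasp point (between the pads) lies 19 mm behind it; z points along the fingers, x is the direction in which the jaws open and shut, and the axes are right-handed (so a half turn about z gives the same grasp; the last joint's range is limited). The gripper opens to 88 mm and grips with 3 to 60 N. Pads are 20 mm wide; open, the fingers measure 115 mm over their backs; the gripper's body (75 mm by 178 mm) begins 61 mm behind the grasp point.
Start: joints at [-1.296, 0.359, 1.51, -0, 1.272, -0.115], TCP at [0.228, -0.555, 0.223] pointing down, gripper open.
Joint ranges: [-2.97, 2.97], [-1.01, 2.36], [0.21, 2.38], [-0.96, 4.11], [0.2, 2.71], [-2.98, 2.98]. Speed limits (rad/s): [2.39, 2.39, 3.14, 3.14, 3.14, 3.14].

## Interface

Orientations are given as a unit quaternion [x, y, z, w].
In Python, from bench import move_ptp, servo_line, goto_joints, move_gripper, sleep, inverse_kinematics, capture, PlanningError, close_job, spot_in, silhouettes, current_clock, current_joint_pos, current_qvel, current_joint_torque, current_position, current_orientation, current_force, current_torque, current_finger_gap gives the robot as it stands. Calls block until the motion is done:
- move_ptp(position, orientation): joint-space move of the TCP to a pose.
- servo_line(position, orientation=None, rate=0.15, contact_N=None): straight line of the TCP; orientation=None keeps the orientation; rate is the mean speed in m/s. With contact_N (N) it stops when the force on the tool has changed by that much, and returns True; else False.
- goto_joints(angles): joint-space move.
- move_gripper(opening): finger opening in m; the grip force is fixed at half the most; returns when the fingers have stopped.
- sleep(seconds).
- inverse_kinematics(position, orientation): joint angles nearest the present ones, or None.
- capture(name): name is "scene" or "top" or "wrist"; returns a dict with "image" (480x640x3 uint8, blue, green, red), "range_z" (480x640 float32, m along the optical axis (not along the pixel's ray), 0 where there is no reading), "intrinsics" (3x3 intrinsics, pixels), "R" (3x3) and "t" (3): a world point X has camera coordinates R X + t. Camera axes: x right, y down, z forward; pixel columns grow to the right and rows downward; lengths in m; the calibration is good to about 2 mm. A picture is of the moment at which its call begins.
A pose or a line that the arm cannot do raises PlanningError and nothing moves.
- close_job(): hands the job in, once; it reports no verdict.
Trained networks look in the newest picture that a camera, given by its name, has taken for a name from the list of things; names that differ only in an ending like _2 or _b are one class to them, and where a whole thing is asked for, a point or a joint stands for the part that bears it (a point fixed in the world has none). Each returns a list of dicts, best first, with "conf" (0 to 1); they miss things now and then, are a little off and sometimes report something else, mostly with a low value. They report only what shows in the picture. A call takes as long as a camera call.
- spot_in(camera, query): "xy" ([column, row] in pixels, amid what is visible of it).
- silhouettes(camera, query): "region" (480x640 bool, what is visible of it) and "xy" ([column, row] in pixels, amid what is visible of it).
Readings, each from a call of its own:
- current_clock(): time.
- current_joint_pos(): joint angles.
- current_qvel(): joint speeds.
- current_joint_torque(): joint torques, N m.
- current_position(): TCP position.
- current_orientation(): TCP orientation.
- current_force(): force on the tool from outside, world axes, zero at the start.
- current_torque(): the same for the moment, N m.
- current_finger_gap(): finger opening in m.
Only numpy, scipy, OpenCV 4.12 (cv2) and the standard library are available. Lean on these libraries where they do the work, as an engineer would, in place of code of your own. Each camera call takes 0.05 s, during which the arm holds its last target. There are 200 camera calls.

## Task

Shut the aluminium dry case tight: lower its half-open lid, press it down on its rubber seal firmly but gently (about 20 N at the knob; more than 25 N ruins the seal), and while pressing pinch the knob's two release tabs together and turn the knob clockwise to its stop, without forcing it. Then let go so that both tabs spring back out and lock it; leave the parts lying about where they are.

Things in the scene. Friction and masses are not known exactly. Their poses are not given: they have to be found in the camera images.
- case: aluminium case, 200 mm deep (x), 270 wide (y), 100 high, with a 16 mm rubber seal on its rim, fixed on levelling feet that hold its underside 5 to 17 mm above the bench. Origin: centre of the underside; x points from its front (robot side) to its hinge side, z up. The front rim has an inward flange for the latch tongue. Bearings inside, steel pins and bushes, a carton and a spanner about it stay
- hinge (a point): middle of the hinge line, 104 mm behind the case's origin (along its x) and 92 mm above it; the line runs along the case's y. Does not move with the lid. Lid: flat plate reaching 210 mm from the hinge line, 282 mm wide, 10 mm thick; when level its underside lies 24 mm and its upper face 34 mm above the hinge line
- lid (a joint): lid angle, rad: 0 = level; grows as it opens upwards; stays where it is left (0.5 N m hinge friction, its weight gives up to 0.42 N m). The seal's height is set by screws and not known: the lid meets it anywhere from +0.028 to -0.028. Then the seal pushes back as a spring, 3 N at the knob per mm of knob travel. From about 15 N the latch tongue clears the flange; over 25 N ruins the seal
- lid_corner (a point): point on the lid's upper face, 185 mm from the hinge line (25 mm from the front edge) and 90 mm to the +y side of its middle line; moves with the lid. Axes as the case's, tilting with the lid. The lid may be pushed down anywhere on this face
- knob (a joint): turn of the latch knob, rad, grows clockwise seen from above: 0 = unlatched, 1.35 = latched (stop). Teeth on the two tabs lock it at both ends: it turns only while both tabs are pinched in 4 mm or more. The flange stops it at 0.2 to 0.3 unless the lid is pressed down; over 1 N m there jams it. Friction 0.06 N m plus the tongue's rub. Once latched, the seal holds the tongue up against the flange
- knob_grip (a point): point on the knob's axis, half-way up its tabs, 30 mm above the lid's upper face; axis square to the lid, on its middle line, 156 mm from the hinge line. y = the pinch line through both tabs, z = out along the axis; turns with the knob. Between the tabs stands a hub, 40 by 20 mm, 45 mm high above the lid
- skirt (a point): centre of the upper face of the knob's round black skirt, 80 mm across, 15 mm above the lid's upper face (15 mm below knob_grip). It turns with the knob; it is solid and can be pressed on beside the tabs. Axes as knob_grip's
- tab_left (a joint): how far the tab on the knob's +y side is pinched in, m: 0 = out, 0.008 = fully in. A grey plate 26 mm wide, 6 mm thick, from 16 to 46 mm above the lid, outer face 25 mm from the knob's axis when out (50 mm across both, 34 mm when both are fully in). Spring: 3 N to start, 7 N at 4 mm (unlocked), 11 N fully in. Let go, it springs out by itself and locks at either end
- tab_right (a joint): the same for the tab on the knob's -y side

How it is judged:
On the way, in this order (a step that is already met when the one before it is completed fails the run):
1. the lid is lowered onto its seal (contact force between lid and seal above 1 N), for 0.1 s.
2. the seal is squashed and the knob is turned home to its stop (value of joint knob above 1.25 rad and contact force between lid and seal above 8 N), for 0.1 s.
At the end, for the whole second after the job is handed in: The lid is shut with its seal squashed (the seal pushes on it with over 8 N), the knob is turned to its latched stop (above 1.25 rad), and both tabs are sprung back out (within 1.5 mm) so that the knob is locked (all of step 2 and value of joint each of tab_left, tab_right below 0.0015 m); the robot touches nothing.
It fails at once if the seal was ruined: the lid was pressed down on it too hard (over 25 N at the knob) (contact force between lid and seal above 19.6 N).
It fails at once if the knob was forced: its tongue was jammed against the rim's flange (contact force between knob and rim above 45 N).
It fails at once if a part on the bench or in the case was moved away (distance of any of pin_tall, flange_pin, bushing_a, carton, bushing_b, spanner, bearing_a, bearing_b from where it was at the start of the episode above 0.03 m).
It also fails if it takes over 64 s, if anything falls off the work surface, if the arm or the gripper's body presses on something with over 40 N, if the wrist force passes 120 N, or if a joint passes its speed limit or range.

## Working session

There is one attempt and no reset: what is moved stays moved. The work goes in short steps, each a Python script; the robot and the scene stay as the last script left them, time stands still between calls to the robot, and variables do not carry over. Pictures are saved under pics/ and viewed, about 8 in all and at most 12, crops included, and the job is handed in when it is done.

```bash
ls; mkdir -p pics; python3 - <<'E'
from bench import *
import cv2,numpy as np
for c in ["scene","top"]:
    d=capture(c); cv2.imwrite(f"pics/{c}0.png",d["image"])
    print(c,d["intrinsics"].tolist(),d["R"].round(4).tolist(),d["t"].round(4).tolist())
    for q in ["case","lid","knob","tab_left","tab_right","lid_corner","skirt","knob_grip"]:
        print(q,[(np.round(r["xy"],1).tolist(),round(r["conf"],2)) for r in spot_in(c,q)][:3])
print(current_clock(),current_orientation(),current_force())
E
```

```text
pics
scene [[475.78558703208427, 0.0, 316.4295994841629], [0.0, 475.78558703208427, 239.65078330515425], [0.0, 0.0, 1.0]] [[-0.9928, -0.1197, -0.0077], [-0.1064, 0.908, -0.4053], [0.0556, -0.4016, -0.9141]] [0.5938, 0.0696, 0.7759]
case [([342.4, 236.2], 0.93)]
lid [([321.7, 216.0], 0.92), ([331.0, 186.4], 0.29)]
knob [([334.4, 187.1], 0.61)]
tab_left [([330.3, 192.5], 0.88)]
tab_right [([318.5, 166.0], 0.62)]
lid_corner [([323.4, 214.2], 0.72)]
skirt [([332.0, 188.9], 0.63)]
knob_grip [([334.6, 189.7], 0.94)]
top [[528.2825319947904, 0.0, 324.40729211664467], [0.0, 528.2825319947904, 244.36337134143085], [0.0, 0.0, 1.0]] [[-0.0121, -0.9999, -0.0107], [-0.9977, 0.0128, -0.0667], [0.0668, 0.0098, -0.9977]] [0.0718, 0.5929, 0.7326]
case [([344.9, 267.1], 0.7)]
lid [([347.9, 256.3], 0.58)]
knob [([348.7, 255.0], 0.85)]
tab_left [([332.1, 246.8], 0.85)]
tab_right [([372.1, 238.1], 0.67)]
lid_corner [([351.2, 248.7], 0.93)]
skirt [([348.7, 255.2], 0.96)]
knob_grip [([348.5, 254.7], 0.76)]
0.9 [ 8.30671946e-01 -5.56762172e-01 -3.71825218e-05 -2.46506474e-05] [-0.10138621 -0.37788413 -0.99740258]
```

View pics/scene0.png

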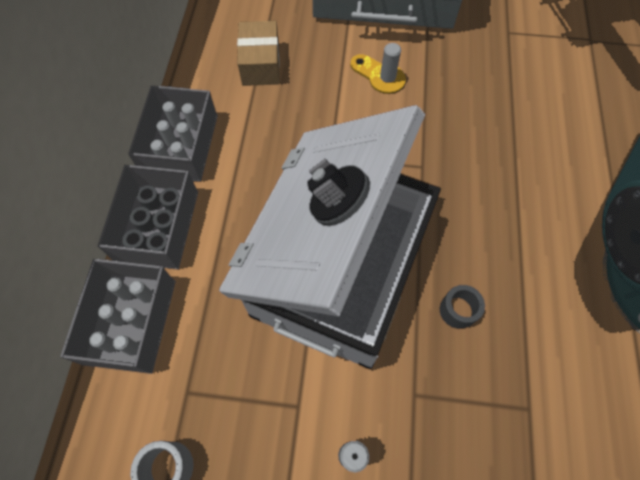

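View pics/top0.png

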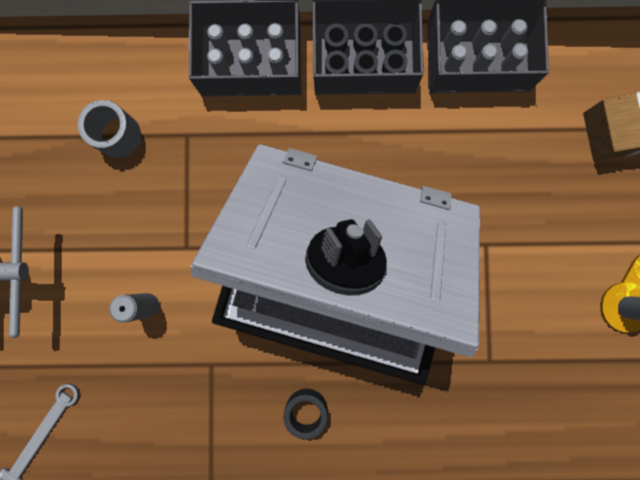

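The scene image shows the half-open lid with its knob (≈335,188). In the top image the knob is at (348,255), the hinges at (300,158) and (435,197), and the lid's front edge runs (193,272)→(475,352). Next I'll fit the lid plane and rectangle from depth.

```bash
cat >h.py <<'E'
from bench import *
import cv2,numpy as np
from scipy.spatial.transform import Rotation as Rn
def cloud(d,mask):
    z=d["range_z"]; v,u=np.nonzero(mask&(z>0)); z=z[v,u]; K=d["intrinsics"]
    c=np.stack([(u-K[0,2])/K[0,0]*z,(v-K[1,2])/K[1,1]*z,z],1)
    return (c-d["t"])@d["R"], u, v
def plane(P,n=300,tol=.003):
    rng=np.random.default_rng(0);best=None
    for _ in range(n):
        a,b,c=P[rng.choice(len(P),3,False)];m=np.cross(b-a,c-a);l=np.linalg.norm(m)
        if l<1e-6: continue
        i=abs((P-a)@m/l)<tol
        if best is None or i.sum()>best.sum(): best=i
    for _ in range(3):
        c=P[best].mean(0); m=np.linalg.svd(P[best]-c,full_matrices=False)[2][2]; m*=np.sign(m[2]); best=abs((P-c)@m)<tol
    return c,m,best
E
python3 - <<'E'
from h import *
for cam in ["scene","top"]:
    d=capture(cam); s=silhouettes(cam,"lid")[0]; print(cam,s["conf"],s["region"].sum())
    P,u,v=cloud(d,cv2.dilate(s["region"].astype(np.uint8),np.ones((9,9)))>0)
    c,n,i=plane(P); Q=P[i]
    # axis: y in-plane horizontal
    y=np.cross(n,[0,0,1.]); y/=np.linalg.norm(y); y*=np.sign(y[1]); x=np.cross(y,n)
    a=(Q-c)@x; b=(Q-c)@y
    box=cv2.minAreaRect(np.stack([a,b],1).astype(np.float32)); 
    print("n",n,"tilt",np.arccos(n[2]),"yaw",np.arctan2(-y[0],y[1]),"inl",i.mean(), "rect",box)
    r=lambda w:np.percentile(w,[0,.3,1,99,99.7,100]).round(4)
    print("x",r(a),"y",r(b))
    # mid edges
    ya,yb=np.percentile(b,[.3,99.7]); 
    xf=np.percentile(a,.5); ym=(ya+yb)/2
    H=c+x*(xf+.210)+y*ym-n*.034
    print("width",yb-ya,"hinge",H,"lidmid front",c+x*xf+y*ym,"yaw x",np.arctan2(x[1],x[0]))
    k=H+n*(.034+.030)-x*.156; print("knob_grip",k)
    m=((P-c)@n>.008)&((P-c)@n<.018); S=P[m]; print("skirt pts",m.sum(),"centre",((S.max(0)+S.min(0))/2),"pred",k-.015*n)
E
```

```text
scene 0.96 23303
n [ 0.63399789 -0.18975292  0.74969361] tilt 0.7231973450077247 yaw -0.2908106341636517 inl 0.6422953904045156 rect ((0.014032930135726929, -0.017576992511749268), (0.2817028760910034, 0.21769121289253235), 89.68028259277344)
x [-0.0943 -0.0935 -0.0929  0.1154  0.1193  0.1234] y [-0.159  -0.1566 -0.1541  0.1214  0.1224  0.1233]
width 0.2789510399006157 hinge [0.65116907 0.01348348 0.10850424] lidmid front [0.52189979 0.05217323 0.27296869] yaw x -0.29081063416365166
knob_grip [0.57970335 0.03487287 0.25972311]
skirt pts 1409 centre [0.56738605 0.03799812 0.24861658] pred [0.57019339 0.03771916 0.2484777 ]
top 0.69 39421
n [ 0.63475551 -0.19164426  0.74857058] tilt 0.7248926821933467 yaw -0.2932157056301866 inl 0.7223132107679177 rect ((0.01329714059829712, 0.0009520649909973145), (0.2179415374994278, 0.28194668889045715), 0.26687324047088623)
x [-0.0959 -0.0943 -0.0936  0.1144  0.1179  0.1227] y [-0.14   -0.1384 -0.1366  0.1383  0.1402  0.1417]
width 0.27866694083219734 hinge [0.64952723 0.01503889 0.10870111] lidmid front [0.52061848 0.05395879 0.27339409] yaw x -0.2932157056301867
knob_grip [0.57835868 0.03652597 0.26004623]
skirt pts 2234 centre [0.56518257 0.04054347 0.25171295] pred [0.56883735 0.03940063 0.24881767]
```

```bash
cat >>h.py <<'E'
H=np.array([.6500,.0145,.1086]); YAW=-.292
def lid(th,yaw=None):
    w=YAW if yaw is None else yaw
    xc=np.array([np.cos(w),np.sin(w),0]); yl=np.array([-np.sin(w),np.cos(w),0]); z=np.array([0,0,1.])
    return np.cos(th)*xc-np.sin(th)*z, yl, np.sin(th)*xc+np.cos(th)*z
def pt(th,s,y,h): # s from hinge line, h above upper face
    x,yl,n=lid(th); return H-s*x+y*yl+(.034+h)*n
def ori(th,turn=0,sgn=1):
    x,yl,n=lid(th); a=Rn.from_rotvec(-turn*n).apply(yl*sgn)
    return Rn.from_matrix(np.stack([a,np.cross(-n,a),-n],1)).as_quat()
E
python3 - <<'E'
from h import *
for sg in (1,-1):
    for th,t in((.05,0),(-.04,0),(-.04,1.4)):
        q=inverse_kinematics(pt(th,.156,0,.016),ori(th,t,sg)); print(sg,th,t,None if q is None else np.round(q,2))
sg=1
move_gripper(0.0)
p=np.array(current_position()); p[2]=.42
servo_line(p,rate=.3)
th=.724; a=pt(th,.175,.09,.0); a[2]+=.05
q0=ori(0,0,sg)
for s_ in (1,-1):
    q=inverse_kinematics(a,ori(0,0,s_)); print("corner",s_,None if q is None else np.round(q,2))
print(a,current_clock(),current_force())
E
```

```text
1 0.05 0 [-0.03  0.31  1.74  0.01  1.14 -1.32]
1 -0.04 0 [-0.01  0.28  1.83 -0.01  0.99 -1.28]
1 -0.04 1.4 [-0.01  0.28  1.83 -0.01  0.99  0.12]
-1 0.05 0 [-0.03  0.31  1.74  0.01  1.14  1.83]
-1 -0.04 0 [-0.01  0.28  1.83 -0.01  0.99  1.86]
-1 -0.04 1.4 None
corner 1 [ 0.11  0.28  1.43 -0.    1.43 -1.17]
corner -1 [ 0.11  0.28  1.43 -0.    1.43  1.97]
[0.57192218 0.13194767 0.29998917] 3.25 [-0.97260535 -0.48704002 -0.19170666]
```

```bash
python3 - <<'E'
from h import *
a=pt(.724,.175,.09,0); a[2]+=.05
move_ptp(a,ori(0)); print(current_clock(),current_force())
for th in (.724,.6,.48,.36,.25,.15,.1,.06):
    p=pt(th,.175,.09,0); p[2]+=.010*np.tan(th)
    hit=servo_line(p,ori(0),rate=.08,contact_N=8)
    print(th,hit,np.round(current_force(),2),round(current_clock(),2))
    if hit: break
p=np.array(current_position()); p[2]+=.12
servo_line(p,rate=.3)
d=capture("top"); cv2.imwrite("pics/top1.png",d["image"])
# plane in top view, away from the arm
P,u,v=cloud(d,np.ones((480,640),bool))
k=(P[:,2]>.10)&(P[:,2]<.18)&(np.linalg.norm(P[:,:2]-H[:2],axis=1)<.25); P=P[k]
c,n,i=plane(P); Q=P[i]; x,y,_=lid(0)
print("n",n,"tilt toward hinge",np.arcsin(n@x),"side",n@y,"upper face above hinge",(H-c)@n*-1)
print(np.round(current_clock(),2))
E
```

```text
5.9917 [ 0.63455611 -0.31334519 -0.00654154]
0.724 False [1.05 0.36 0.18] 6.66
0.6 False [ 0.07 -0.83 -0.12] 7.1
0.48 False [ 0.01  0.23 -0.65] 7.53
0.36 False [1.2  0.52 0.09] 7.97
0.25 False [0.2  0.65 0.54] 8.38
0.15 False [-0.14 -0.88 -0.37] 8.76
0.1 False [ 0.13 -0.18 -1.27] 9.03
0.06 False [ 0.2   0.02 -0.15] 9.28
n [ 0.03087529 -0.01017753  0.99947143] tilt toward hinge 0.03250385201079285 side -0.0008586997225260816 upper face above hinge 0.03395909889279887
9.88
```

View pics/top1.png

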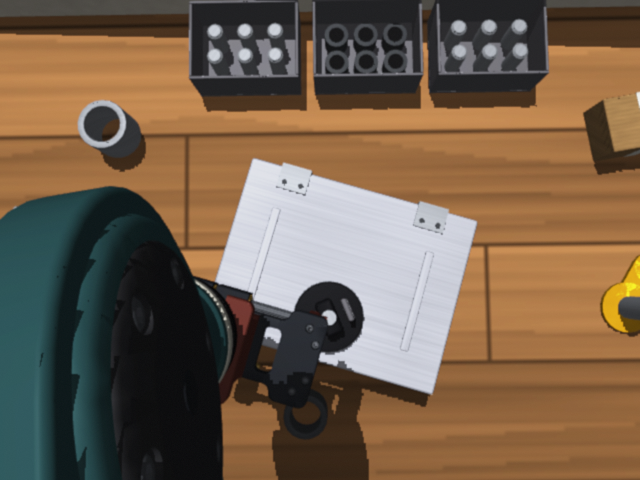

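The lid is now nearly level (tilt 0.03) and the knob is partly hidden at (330,316). I'll hover over the knob and check it with the wrist camera.

```bash
python3 - <<'E'
from h import *
th=.033
p=pt(th,.156,0,.13)
servo_line(p,ori(th),rate=.25); move_gripper(.088)
d=capture("wrist"); cv2.imwrite("pics/w1.png",d["image"])
x,y,n=lid(th)
P,u,v=cloud(d,np.ones((480,640),bool))
near=np.linalg.norm(P[:,:2]-p[:2],axis=1)<.09; Pn=P[near]
c,m,i=plane(Pn[(Pn[:,2]>.11)&(Pn[:,2]<.16)]); print("plane tilt",np.arcsin(m@x),"side",m@y,"off",(c-H)@m)
def co(Q): r=Q-H; return np.stack([-(r@x),r@y,r@n-.034],1)
for q in ["skirt","knob","tab_left","tab_right"]:
    for s in silhouettes("wrist",q)[:2]:
        C=co(cloud(d,s["region"])[0]); 
        print(q,round(s["conf"],2),np.round(s["xy"]),len(C),"s,y,h lo",np.percentile(C,1,0).round(4),"hi",np.percentile(C,99,0).round(4))
C=co(Pn)
for lo,hi in((.011,.019),(.040,.049)):
    k=(C[:,2]>lo)&(C[:,2]<hi); print(lo,k.sum(),C[k].min(0).round(4),C[k].max(0).round(4))
np.save("C.npy",C)
k=(C[:,2]>.011)&(C[:,2]<.019)
print("circle",cv2.minEnclosingCircle(C[k][:,:2].astype(np.float32)))
print(current_clock(),current_force())
E
```

```text
plane tilt -0.00010060293577949577 side 0.0009313271177512593 off 0.03382088155906729
skirt 0.73 [320. 226.] 8979 s,y,h lo [ 0.1207 -0.0384  0.0132] hi [0.1941 0.0351 0.0485]
tab_left 0.61 [346. 215.] 515 s,y,h lo [0.1615 0.0069 0.0222] hi [0.1816 0.0247 0.0465]
tab_left 0.39 [319. 241.] 69290 s,y,h lo [ 0.0328 -0.1383 -0.0077] hi [0.2106 0.1352 0.0462]
tab_right 0.81 [291. 257.] 682 s,y,h lo [ 0.134  -0.0274  0.0178] hi [ 0.1543 -0.0094  0.0464]
0.011 5751 [ 0.1173 -0.0409  0.011 ] [0.1966 0.038  0.019 ]
0.04 2497 [ 0.1319 -0.028   0.04  ] [0.1816 0.0255 0.049 ]
circle ((0.15692675113677979, -0.0014191188383847475), 0.039971206337213516)
12.025 [-0.11270833 -0.15728641  0.92314739]
```

View pics/w1.png

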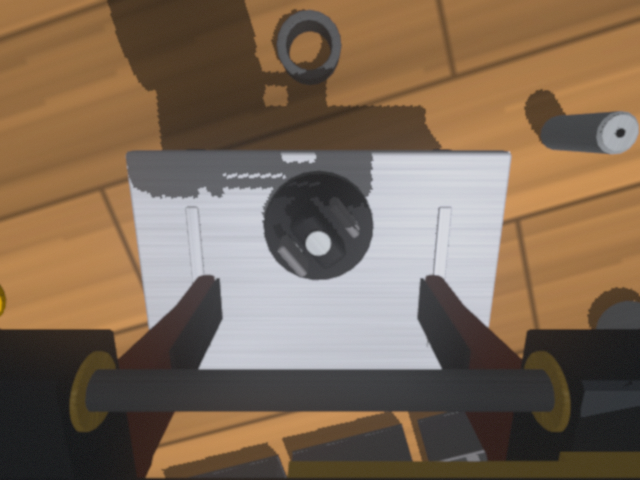

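The wrist view shows the knob at (318,225), with its tabs at (346,215) and (291,257). The pinch line is therefore turned from the case's y, so I need its angle.

```bash
python3 - <<'E'
from h import *
C=np.load("C.npy"); k=(C[:,2]>.0435)&(C[:,2]<.049)
X=np.stack([-(C[k,0]-.1569),C[k,1]+.0014],1).astype(np.float32)
print(len(X),cv2.minAreaRect(X))
from scipy.optimize import minimize_scalar
for a in np.arange(.3,1.01,.1):
    u=X@[-np.sin(a),np.cos(a)]; v=X@[np.cos(a),np.sin(a)]
    T=abs(u)>.0165
    print(round(a,2),"u",np.percentile(u,[1,99]).round(4),"v(tabs)",np.percentile(v[T&(u>0)],[1,99]).round(4),np.percentile(v[T&(u<0)],[1,99]).round(4))
im=np.zeros((360,360),np.uint8); q=((X+.03)*6000).astype(int); im[np.clip(q[:,0],0,359),np.clip(q[:,1],0,359)]=255
img=cv2.resize(cv2.imread("pics/w1.png")[150:300,240:400],None,fx=3,fy=3)
cv2.imwrite("pics/k.png",np.hstack([cv2.resize(cv2.dilate(im,np.ones((3,3))),(300,450)),img[:,:,0]]))
E
```

```text
1991 ((-0.00024448707699775696, -0.000257641077041626), (0.03819349408149719, 0.04993439465761185), 38.86963653564453)
0.3 u [-0.025   0.0252] v(tabs) [-0.0197  0.0036] [-0.0038  0.0196]
0.4 u [-0.0247  0.0251] v(tabs) [-0.0181  0.0061] [-0.0061  0.0178]
0.5 u [-0.0245  0.0249] v(tabs) [-0.0161  0.0083] [-0.0086  0.0158]
0.6 u [-0.0242  0.0245] v(tabs) [-0.0141  0.0105] [-0.0107  0.0139]
0.7 u [-0.0242  0.0245] v(tabs) [-0.0119  0.0127] [-0.0129  0.0118]
0.8 u [-0.0245  0.0249] v(tabs) [-0.0096  0.0147] [-0.0152  0.0096]
0.9 u [-0.0245  0.0252] v(tabs) [-0.0074  0.0166] [-0.0173  0.0072]
1.0 u [-0.0248  0.0256] v(tabs) [-0.005   0.0185] [-0.019   0.0048]
```

View pics/k.png

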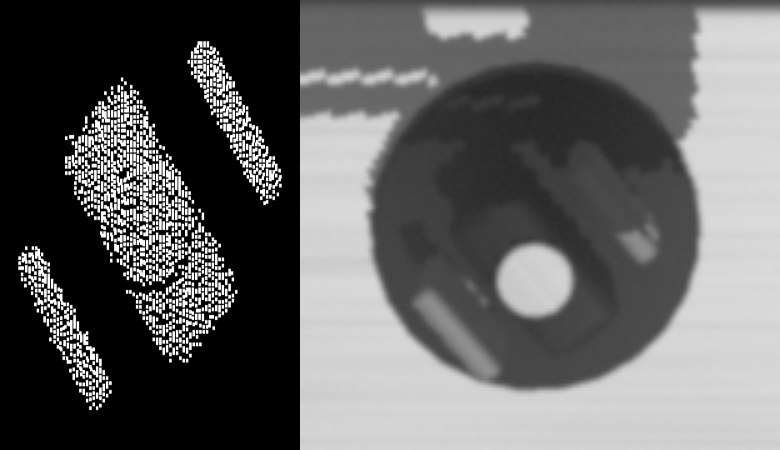

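```bash
cat >>h.py <<'E'
H=H-.001*lid(0)[0]-.0016*lid(0)[1]; A0=.675
def ft(n,k=8):
    r=[]
    for _ in range(k): r.append(np.r_[current_force(),current_torque()]); sleep(.015)
    return np.mean(r,0)
def pose(th,turn,h): return pt(th,.156,0,h),ori(th,turn-A0)
E
python3 - <<'E'
from h import *
th=.033; x,y,n=lid(th)
servo_line(*pose(th,0,.07),rate=.2); z=ft(n,15); np.save("zero.npy",z); print("zero",z.round(2))
hit=servo_line(*pose(th,0,.018),rate=.05,contact_N=5); print("hit",hit,((np.array(current_position())-H)@n-.034).round(4),(ft(n)-z).round(2))
move_gripper(.034); a=Rn.from_quat(ori(th,-A0)).as_matrix()
f=ft(n,12)-z
print("gap",current_finger_gap(),"force in tool",(a.T@f[:3]).round(2),"tq",(a.T@f[3:]).round(2),current_clock())
E
```

```text
zero [-0.16  0.52 -0.14  0.08 -0.14  0.01]
hit False 0.0183 [-0.   -0.43  0.05 -0.01 -0.   -0.01]
gap 0.034092523992230915 force in tool [-1.06 -0.51 -0.5 ] tq [ 0.07 -0.07  0.02] 15.575
```

```bash
python3 - <<'E'
from h import *
z=np.load("zero.npy"); th=.033; h=.018; T0=current_clock(); F=0
while th>-.11 and current_clock()-T0<14:
    d=.0064 if F<4 else min(.0064,max(.0012,(19-F)/3*.001/.156*.7))
    th-=d; servo_line(*pose(th,0,h),rate=.02)
    x,y,n=lid(th); f=ft(n,6)-z; F=f[:3]@n; print(round(th,4),round(F,2),"lat",np.round([f[:3]@x,f[:3]@y,f[3:]@n],2))
    if F>18.5: break
np.save("th.npy",[th,h]); print(current_clock(),current_finger_gap(),np.array(current_position())-pose(th,0,h)[0])
E
```

```text
0.0266 -1.97 lat [ 0.7  -1.52 -0.01]
0.0202 -2.86 lat [ 1.21 -1.71 -0.02]
0.0138 -2.92 lat [ 1.08 -1.76 -0.04]
0.0074 -2.25 lat [ 1.26 -1.6   0.  ]
0.001 -2.19 lat [ 0.73 -1.85 -0.03]
-0.0054 -2.26 lat [ 0.92 -1.86 -0.01]
-0.0118 -2.77 lat [ 1.27 -2.06 -0.02]
-0.0182 -2.43 lat [ 0.95 -2.02 -0.01]
-0.0246 -2.25 lat [ 0.97 -1.89 -0.01]
-0.031 -0.93 lat [ 0.23 -2.2  -0.01]
-0.0374 2.3 lat [-0.25 -3.09 -0.04]
-0.0438 4.91 lat [-0.68 -2.74 -0.02]
-0.0502 6.46 lat [-0.5  -2.91 -0.04]
-0.0566 8.42 lat [-0.85 -3.72 -0.03]
-0.063 10.68 lat [-1.35 -3.27 -0.  ]
-0.0694 12.89 lat [-1.31 -3.92 -0.04]
-0.0758 14.27 lat [-1.42 -3.81 -0.01]
-0.0822 15.32 lat [-1.18 -3.81 -0.01]
-0.0877 16.59 lat [-0.66 -3.7  -0.04]
-0.0913 17.43 lat [-0.51 -3.94 -0.02]
-0.0937 18.78 lat [-0.65 -4.34 -0.02]
22.925 0.034583080570869236 [ 2.16375097e-03 -8.11488591e-05  2.09544401e-03]
```

```bash
cat >turn.py <<'E'
from h import *
import sys
z=np.load("zero.npy"); th,h=np.load("th.npy"); t=float(sys.argv[1]); end=float(sys.argv[2]); step=float(sys.argv[3])
while t<end-1e-6:
    t=min(end,t+step); servo_line(*pose(th,t,h),rate=.02)
    x,y,n=lid(th); f=ft(n,6)-z; F=f[:3]@n; tq=f[3:]@n
    R=Rn.from_quat(current_orientation()).as_matrix(); Rc=Rn.from_quat(pose(th,t,h)[1]).as_matrix()
    print(round(t,3),"F",round(F,2),"lat",np.round([f[:3]@x,f[:3]@y],2),"tq",round(tq,3),"lag",round(Rn.from_matrix(R@Rc.T).as_rotvec()@n,4),"th",round(th,4),"clk",round(current_clock(),2),"gap",round(current_finger_gap(),4))
    if abs(tq)>.55 or F>21.5: print("STOP"); break
    if F<16.5: th-=.0024
    if F>19.2: th+=.0024
np.save("th.npy",[th,h])
E
python3 turn.py 0 .2 .1
```

```text
0.1 F 18.1 lat [-1.08 -3.65] tq -0.095 lag -0.0004 th -0.0937 clk 23.27 gap 0.0341
0.2 F 17.71 lat [-0.85 -3.74] tq -0.068 lag -0.0004 th -0.0937 clk 23.62 gap 0.0341
```

```bash
python3 turn.py .2 .4 .05 && python3 turn.py .4 1.2 .1
```

```text
0.25 F 17.54 lat [-0.29 -2.94] tq -0.074 lag -0.0004 th -0.0937 clk 23.98 gap 0.034
0.3 F 17.49 lat [-0.73 -3.32] tq -0.074 lag -0.0004 th -0.0937 clk 24.32 gap 0.0342
0.35 F 17.91 lat [-0.53 -3.17] tq -0.084 lag -0.0003 th -0.0937 clk 24.68 gap 0.0342
0.4 F 17.45 lat [-0.35 -3.18] tq -0.075 lag -0.0004 th -0.0937 clk 25.02 gap 0.0341
0.5 F 17.15 lat [-0.69 -2.79] tq -0.084 lag -0.0002 th -0.0937 clk 25.38 gap 0.0341
0.6 F 17.24 lat [-0.57 -2.23] tq -0.076 lag -0.0002 th -0.0937 clk 25.73 gap 0.034
0.7 F 16.92 lat [-0.47 -2.32] tq -0.055 lag -0.0002 th -0.0937 clk 26.07 gap 0.0345
0.8 F 16.17 lat [-0.37 -2.21] tq -0.06 lag -0.0001 th -0.0937 clk 26.43 gap 0.0343
0.9 F 17.94 lat [-0.56 -2.72] tq -0.065 lag -0.0001 th -0.0961 clk 26.77 gap 0.0345
1.0 F 17.63 lat [-0.1  -2.48] tq -0.051 lag -0.0 th -0.0961 clk 27.12 gap 0.0344
1.1 F 17.41 lat [-0.03 -2.32] tq -0.058 lag -0.0001 th -0.0961 clk 27.48 gap 0.0343
1.2 F 16.71 lat [-0.09 -2.14] tq -0.066 lag -0.0001 th -0.0961 clk 27.82 gap 0.0342
```

```bash
sed -i 's/abs(tq)>.55/abs(tq+.06)>.22/' turn.py; python3 turn.py 1.2 1.3 .05 && python3 turn.py 1.3 1.44 .02
```

```text
1.25 F 16.59 lat [ 0.02 -2.13] tq -0.06 lag -0.0001 th -0.0961 clk 28.18 gap 0.0345
1.3 F 16.16 lat [ 0.55 -1.78] tq -0.077 lag -0.0002 th -0.0961 clk 28.52 gap 0.0339
1.32 F 17.74 lat [ 0.53 -1.55] tq 0.038 lag -0.0 th -0.0985 clk 28.88 gap 0.0341
1.34 F 17.53 lat [-0.18 -1.87] tq 0.03 lag -0.0001 th -0.0985 clk 29.23 gap 0.034
1.36 F 17.28 lat [ 0.32 -1.9 ] tq 0.141 lag 0.0003 th -0.0985 clk 29.57 gap 0.034
1.38 F 16.25 lat [ 0.93 -1.8 ] tq 0.282 lag 0.0007 th -0.0985 clk 29.93 gap 0.0342
STOP
```

```bash
python3 - <<'E'
from h import *
z=np.load("zero.npy"); th,h=np.load("th.npy"); t=1.375
for k in (.012,.024):
    servo_line(*pose(th+k,t,h),rate=.02); x,y,n=lid(th); f=ft(n,6)-z; print("F",f[:3]@n,"tq",f[3:]@n)
move_gripper(.07); f=ft(n,6)-z; print("open F",f[:3]@n,"gap",current_finger_gap(),current_clock())
th+=.024
servo_line(*pose(th,t,.07),rate=.08); servo_line(*pose(th,t,.16),rate=.2)
print("free",(ft(n,6)-z).round(2))
d=capture("wrist"); cv2.imwrite("pics/w2.png",d["image"])
x,y,n=lid(-.05); P,u,v=cloud(d,np.ones((480,640),bool)); r=P-H; C=np.stack([-(r@x),r@y,r@n-.034],1)
k=(abs(C[:,2])<.006)&(abs(C[:,1])<.13)&(C[:,0]>.03)&(C[:,0]<.2)
c,m,i=plane(P[k]); x0=lid(0)[0]; th=np.arcsin(m@x0); print("lid angle",th,"off",(c-H)@m)
x,y,n=lid(th); C=np.stack([-(r@x),r@y,r@n-.034],1); k=(C[:,2]>.0425)&(C[:,2]<.05)&(np.hypot(C[:,0]-.156,C[:,1])<.035)
X=np.stack([-(C[k,0]-.156),C[k,1]],1).astype(np.float32); print(cv2.minAreaRect(X))
E
```

```text
F 9.401787418035063 tq 0.24373597391300053
F -1.1237537173916912 tq 0.15937938608936314
open F 0.152967328880487 gap 0.06980114492698146 31.45
free [ 0.13 -0.81 -0.11 -0.08  0.06 -0.01]
lid angle -0.06151610756447811 off 0.033882857939674264
((-0.000571652315557003, -0.00014094263315200806), (0.050259292125701904, 0.038732126355171204), 52.34297180175781)
```

View pics/w2.png

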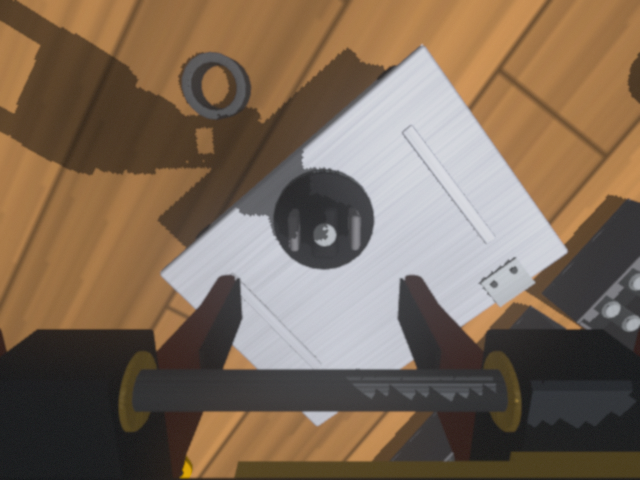

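The lid is latched: the angle is −0.0615, tabs measure 50.3 mm across (fully out), the knob has turned about 1.335 rad and the gripper is clear. In the image the knob is at (323,220) with both tabs out. I'm handing it in.

```bash
python3 -c "
from bench import *
print(current_clock()); close_job()"
```

```text
33.0
the job is handed in; nothing more can be done
```

The case is shut and latched, and I handed the job in at about 33 s of the 64 s allowed. The hand-in gave no verdict.

**What I did:** I pushed the lid down at its front corner until it was nearly level. Then I pinched both tabs fully in, with a finger gap of 34 mm. I pressed the lid onto its seal and turned the knob clockwise until the torque rose at the stop. Then I eased the press, opened the fingers and withdrew straight out.

**Last checks:**
- **Lid:** its angle is −0.0615 rad. I put the first seal contact at about −0.028, so the seal is squashed about 5 mm, or roughly 16 N at the knob.
- **Knob:** it turned about 1.335 rad, above the 1.25 needed.
- **Tabs:** they measure 50.3 mm across, so both are sprung fully out.
- **Robot:** the gripper is clear, and the tool force is near zero.

**What did not agree:**
- **Force reading:** it sat about 2.4 N below zero while I lowered the lid. The peak reading of 18.8 N was therefore probably 18–21.5 N at the knob, still under 25 N.
- **Lowering the lid:** it came to rest at 0.033 rad instead of the commanded 0.06, with no effect on the rest.
- **Parts lying about:** I did not measure their positions afterwards. I saw no contact with them, and the ones in the later pictures looked to be in place.

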